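Fit the valve and hold the bean bin's lid at its balance point

ROBOT

A 6-joint arm with a two-finger parallel gripper is mounted at the origin on the work surface. World frame = base frame: x ahead of the robot, y to its left, z up, the work surface at z = 0. Lengths are in m, angles in rad, forces in N, time in s.
With the tool pointing down it reaches from about 0.25 to 0.775 m from the base axis. Payload 4 kg.
Tool frame: the origin (TCP) lies between the finger pads; the fingertips stand 14 mm ahead of it and the grasp point (between the pads) lies 5 mm behind it (tip_reach is the distance from the TCP to the fingertips, in m); z points along the fingers, y is the line along which they close (so a half turn about z gives the same grasp; the last joint's range is limited). The gripper opens to 94 mm and grips with 3 to 60 N. Pads are 16 mm wide; open, the fingers measure 119 mm over their backs; the gripper's body (75 mm by 177 mm) begins 78 mm behind the grasp point.
Start: joints at [-1.321, 0.087, 1.371, -0, 1.684, -0.103], TCP at [0.19, -0.516, 0.22] pointing down, gripper open.
Joint ranges: [-3.1, 3.1], [-0.76, 2.03], [0.27, 2.55], [-1.08, 4.22], [0.17, 2.65], [-2.57, 2.57]. Speed limits (rad/s): [2.79, 2.79, 3.14, 3.14, 3.14, 3.14].

INTERFACE

Orientations are given as [roll, pitch, yaw] about the fixed x, y, z axes, in that order (R = Rz(yaw) Ry(pitch) Rx(roll)).
In Python, from bench import * gives the robot as it stands. The module is installed in compiled form; this text tells all that it offers.
- The arm moves only by the tool servo_tool, never from a script. Its argument "targets" is a list of rows, each a list of 4 numbers: the shift along the tool's x, y, z in cm, then the turn about the tool's z in degrees. A call has 1 to 8 rows; each row is the pose to reach, as a shift and turn from the pose commanded when the call began, along the tool's axes at that moment; what a row does not reach only later rows make up. A row lasts 1/8 s, in which the tool goes at most 62.5 mm and 10.7 degrees, less where a joint would pass 70% of its speed; a pose out of reach is approached as far as the arm can. A call with a gripper value outside its range is refused whole. "claw" is the closure in counts, from 0 (fully open) to 255 (shut), set as the call begins (left out, the last holds). The fingers move at their own pace and stop on an object; the grip force is fixed at half the most. Time passes only in rows, so rows that repeat a pose let the fingers close. It gives the time, the measured TCP pose, the force, the opening and the grip force at its end, in the units of the state.
- get_obs(): the state, without advancing time (a new reading comes with each control period).
- snapshot(name): name is "scene" or "top" or "wrist"; returns the picture (400x640x3 uint8, blue, green, red); there is no depth.
- camera_model(name): a dict with "camera_matrix" (3x3 intrinsics, pixels), "camera_from_world" (4x4, takes a point from world to camera coordinates). Camera axes: x right, y up, looking along -z (the intrinsics and any distortion apply to the point x, -y, -z); pixel columns grow to the right and rows downward; lengths in m; the calibration is good to about 2 mm. The wrist camera is an equidistant fisheye: a pixel r from the principal point sees the ray r / f radians off the axis. A picture is of the moment at which its call begins: read the wrist's pose just before it. camera_model takes no time and is no camera call; for the wrist camera it gives the pose at the moment of the call.
- close_job(): hands the job in; it is judged then, once.
The state is a dict: "time": time; "joint_positions": joint angles; "qvel": joint speeds; "joint_torque": joint torques, N m; "tool_pos": TCP position; "ee_rot": TCP orientation; "wrist_force": force on the tool from outside, world axes, zero at the start; "wrist_torque": the same for the moment, N m; "width": finger opening in m; "finger_force": force on a finger pad.
Only numpy, scipy, OpenCV 4.12 (cv2) and the standard library are available. Lean on these libraries where they do the work, as an engineer would, in place of code of your own. Each camera call takes 0.05 s, during which the arm holds its last target. There are 200 camera calls.

TASK

Get the bean bin ready for refilling: of the three valve cartridges, put the one that fits the round port in the bin's rear deck into it, fully home with its flange flat on the deck, and let go of it; the other two stay on the counter. Then take the lid by its bar handle, swing it up without letting it drop or fall over backwards (its stay is off), and hold it still at its balance point, where it would fall neither way: finish while still gripping the handle there, so that the beans can be tipped in. Leave the other things on the counter where they are.

Things in the scene. Friction and masses are not known exactly. Their poses are not given: they have to be found in the camera images.
- bin: bean bin: fixed black tub, empty, 260 deep (x), 200 wide (y), 170 high, blank paper label on its front. Origin at the centre of its underside; its +x points from its front (label, free edge of the lid) to its rear, z up. The front 166 are covered by the hinged grey lid, the rear 88 by a fixed aluminium deck, level with the rim, that has the valve port in it
- bin_port (a point): centre of the mouth of the valve port, level with the deck's top (170 above the counter): a round through hole 42 in diameter in the deck, 14 deep with free space under it, with a 2.5 mm chamfer, 81 behind the bin's centre. Axes as the bin's. A cartridge is home when the underside of its flange lies on the deck
- lid_hinge (a point): middle of the lid's hinge axis, which runs along the bin's y, 36 behind the bin's centre and 173.5 above the counter. Axes as the bin's
- lid_handle (a point): centre of the lid's handle: a round steel bar 12 in diameter, parallel to the hinge axis, 100 free length between two legs that stand on the lid. It lies 120 from the hinge axis towards the front along the lid and 47.5 above the lid's middle plane, which holds the axis (39 free under the bar). It turns with the lid and comes over and then behind the hinge as the lid swings up
- lid (a joint): angle of the grey plastic lid (166 long, 198 wide, 5 thick, about 0.4 kg with its steel handle), rad: 0 shut and level, growing as its front edge swings up and back to 2.45; 1.57 is upright. The hinge turns freely; its stay is off. Balance point (centre of mass straight over the hinge): 1.40, where the lid, for its heavy handle, still leans 10 degrees to the shut side
- valve_s_cap (a point): centre of the cap of the smallest of three white valve cartridges, upright on the counter, 90 high, 80 g: from the foot up a round plug 30 in diameter, 42 long, tapered at the foot, a flange 40 in diameter, 6 thick, and a round cap 30 in diameter, 42 high, to grip. The point is on the axis, 69 above the foot, 27 above the flange's underside. z is up. Too small: it falls through the port.
- valve_m_cap (a point): centre of the cap of the middle one of three white valve cartridges, upright on the counter, 90 high, 80 g: from the foot up a round plug 40 in diameter, 42 long, tapered at the foot, a flange 52 in diameter, 6 thick, and a round cap 30 in diameter, 42 high, to grip. The point is on the axis, 69 above the foot, 27 above the flange's underside. z is up. It fits the port with 2 mm to spare in diameter.
- valve_l_cap (a point): centre of the cap of the largest of three white valve cartridges, upright on the counter, 90 high, 80 g: from the foot up a round plug 50 in diameter, 42 long, tapered at the foot, a flange 62 in diameter, 6 thick, and a round cap 30 in diameter, 42 high, to grip. The point is on the axis, 69 above the foot, 27 above the flange's underside. z is up. Too large: it does not enter the port.
- bowl_a: bystander: white cupping bowl, black inside, 98 across and 66 high (mm). Origin under its centre
- bowl_b: bystander: second white cupping bowl, the same (mm). Origin under its centre
- jar_a: bystander: black sample jar with a blank label, 62 across, 95 high (mm). Origin under its centre
- jar_b: bystander: second black jar, the same (mm). Origin under its centre
- tamper: bystander: steel coffee tamper with dark wooden handle, 58 across, 88 high (mm). Origin under its centre
- spoon: bystander: cupping spoon lying flat, 170 long (mm). Origin at its underside
- spoon_pot: bystander: steel pot of spoons, 73 across, 182 high over the spoons (mm). Origin under its centre

How it is judged:
On the way, in this order (a step that is already met when the one before it is completed fails the run):
1. the cartridge that fits is home in the port and let go (z of valve_m_cap in the frame of bin_port between 0.022 and 0.031 m and horizontal distance between valve_m_cap and bin_port below 0.005 m and angle between valve_m_cap's own z axis and vertical below 0.08 rad and contact force between the fingers and valve_m below 0.1 N), for 0.3 s.
2. the lid is gripped and held still at its balance point for a second (value of joint lid between 1.32 and 1.48 rad and velocity of joint lid between -0.15 and 0.15 rad/s and contact force between the fingers and lid above 2 N), for 1 s.
At the end, for the whole second after the job is handed in: The fitting cartridge sits in the port (5 mm, 0.08 rad), let go. The fingers grip the lid (over 2 N) and hold it still (under 0.15 rad/s) within 0.08 rad of its balance at 1.40 rad. The other two cartridges are on the counter, off the bin (all of step 1 and all of step 2 and height (world z) of each of valve_s_cap, valve_l_cap below 0.1 m and not (x of valve_s_cap in the frame of bin between -0.14 and 0.14 m and y of valve_s_cap in the frame of bin between -0.11 and 0.11 m) and not (x of valve_l_cap in the frame of bin between -0.14 and 0.14 m and y of valve_l_cap in the frame of bin between -0.11 and 0.11 m)); the arm keeps its last pose, push and grip.
It fails at once if the lid is dropped or flung (faster than 3 rad/s) (velocity of joint lid above 3 rad/s or velocity of joint lid below -3 rad/s).
It fails at once if the lid goes over backwards (past 1.9 rad) (value of joint lid above 1.9 rad).
It fails at once if another thing on the counter is shifted by more than 3 cm (distance of any of bowl_a, bowl_b, jar_a, jar_b, tamper, spoon, spoon_pot from where it was at the start of the episode above 0.03 m).
It also fails if it takes over 67 s, if anything falls off the work surface, if the arm or the gripper's body presses on something with over 40 N, if the wrist force passes 120 N, or if a joint passes its speed limit or range.

## Working session

There is one attempt and no reset: what is moved stays moved. The work goes in short steps, Python scripts to look and compute and a tool call to move; the robot and the scene stay as the last step left them, time stands still between calls to the robot, and variables do not carry over. Pictures are saved under pics/ and viewed, at most 10 in all, crops included, and the job is handed in when it is done.

Besides the shell and the picture viewer there is one more tool, called by a JSON object that holds its "op" and its "data". servo_tool: Moves the arm, as the interface text tells. Its arguments: {"type":"object","properties":{"targets":{"type":"array"},"claw":{"type":"number"}},"required":["targets"]}

```bash
mkdir -p pics; python3 - <<'E'
from bench import *
import cv2,numpy as np
o=get_obs();print(o['time'],o['tool_pos'],o['ee_rot'],o['width'])
a=snapshot("scene");b=snapshot("top")
cv2.imwrite("pics/scene.png",a);cv2.imwrite("pics/top.png",b)
for n in("scene","top"):
    m=camera_model(n);print(n,m)
E
```

```text
0.0 [ 0.18988191 -0.51563915  0.21834443] [-3.13946531e+00 -1.61058057e-04  3.52772834e-01] 0.09396201135370175
scene {'camera_matrix': array([[382.4420058 ,   0.        , 319.17534647],
       [  0.        , 382.4420058 , 194.0079588 ],
       [  0.        ,   0.        ,   1.        ]]), 'camera_from_world': array([[-0.39100472,  0.92032883, -0.01049517,  0.13402747],
       [-0.64366753, -0.26527801,  0.71785771,  0.25195773],
       [ 0.65788101,  0.28744115,  0.69611074, -1.52325883],
       [ 0.        ,  0.        ,  0.        ,  1.        ]])}
top {'camera_matrix': array([[506.10703495,   0.        , 324.54297576],
       [  0.        , 506.10703495, 202.84611628],
       [  0.        ,   0.        ,   1.        ]]), 'camera_from_world': array([[-1.21366749e-02, -9.99924707e-01, -1.81135076e-03,
         9.69779440e-02],
       [ 9.99009982e-01, -1.22030680e-02,  4.27801451e-02,
        -5.23642406e-01],
       [-4.27990281e-02, -1.29034878e-03,  9.99082869e-01,
        -1.63319001e+00],
       [ 0.00000000e+00,  0.00000000e+00,  0.00000000e+00,
         1.00000000e+00]])}
```

View pics/top.png

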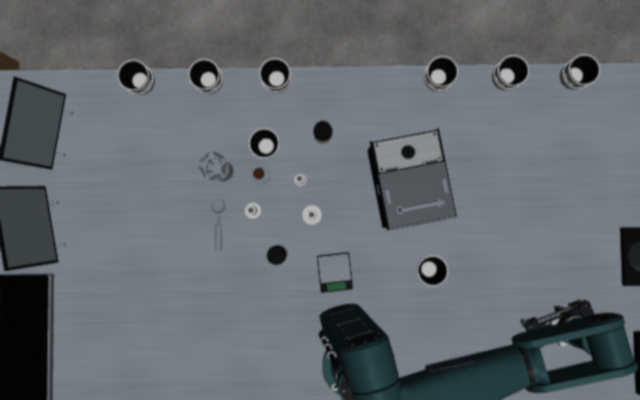

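View pics/scene.png

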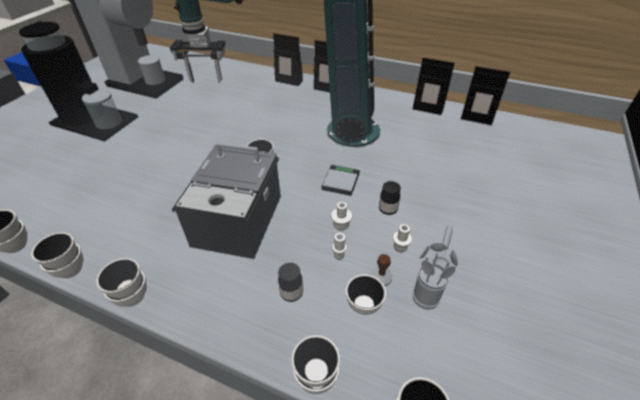

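The top view shows the bin's port at about (408,152), the handle bar from (400,210) to (443,203), and the cartridges at (300,180), (253,211) and (312,215). Next I'll measure the flange sizes and positions.

```bash
cat > h.py <<'E'
from bench import *
import cv2,numpy as np
def ray(name,uv,z,m=None):
    m=m or camera_model(name);K=m['camera_matrix'];T=m['camera_from_world']
    p=np.linalg.inv(K)@[uv[0],uv[1],1.]
    if name=="wrist":
        r=np.hypot(p[0],p[1]);p=np.array([p[0]/r*np.sin(r),p[1]/r*np.sin(r),np.cos(r)]) if r>1e-9 else p
    d=T[:3,:3].T@[p[0],-p[1],-p[2]];c=-T[:3,:3].T@T[:3,3]
    return c+d*(z-c[2])/d[2]
def proj(name,P,m=None):
    m=m or camera_model(name);K=m['camera_matrix'];T=m['camera_from_world']
    q=T[:3,:3]@P+T[:3,3];x,y,z=q[0],-q[1],-q[2]
    if name=="wrist":
        t=np.arctan2(np.hypot(x,y),z);r=np.hypot(x,y)+1e-12;x,y,z=x/r*t,y/r*t,1
    return (K@[x/z,y/z,1])[:2]
E
python3 - <<'E'
from h import *
b=cv2.imread("pics/top.png");g=cv2.cvtColor(b,6)
def comps(mask,x0,y0,x1,y1,zs):
    n,l,s,c=cv2.connectedComponentsWithStats(mask[y0:y1,x0:x1].astype(np.uint8))
    for i in range(1,n):
        if s[i,4]>20: print(c[i]+[x0,y0],s[i],[ray("top",c[i]+[x0,y0],z)[:2].round(4) for z in zs])
sat=b.max(2).astype(int)-b.min(2)
print('white');comps((g>160)&(sat<40),235,165,335,235,[.045,.09])
print('port');comps(g<60,395,140,422,163,[.17])
print('deck');
m=((g>110)&(sat<25)).astype(np.uint8);m[:125]=0;m[175:]=0;m[:,:365]=0;m[:,445:]=0
n,l,s,c=cv2.connectedComponentsWithStats(m);print(s[:6])
for q in [(370,142),(438,129),(388,229),(456,215)]:print(q,ray("top",q,.17).round(4))
print('handle ends',ray("top",(400,210),.221),ray("top",(443,203),.221))
cv2.imwrite("pics/crop.png",np.hstack([cv2.resize(b[120:240,360:465],None,fx=4,fy=4,interpolation=2),cv2.resize(b[165:245,235:335],None,fx=3.7,fy=3.7*480/296,interpolation=2)[:480]]))
E
```

```text
white
[252.34745763 210.24576271] [ 10  38  16  15 118] [array([0.5026, 0.3205]), array([0.5012, 0.314 ])]
[311.5720339  214.55084746] [ 68  41  18  18 236] [array([0.4866, 0.1322]), array([0.4857, 0.131 ])]
port
[407.68548387 151.56451613] [  7   6  13  12 124] [array([ 0.6663, -0.1565])]
deck
[[     0      0    640    400 253493]
 [   365    125     80     50    949]
 [   375    133     66     37   1558]]
(370, 142) [ 0.696  -0.0459  0.17  ]
(438, 129) [ 0.7321 -0.2472  0.17  ]
(388, 229) [ 0.4391 -0.0945  0.17  ]
(456, 215) [ 0.4776 -0.2945  0.17  ]
handle ends [ 0.49291333 -0.12311346  0.221     ] [ 0.51126509 -0.2452713   0.221     ]
```

View pics/crop.png

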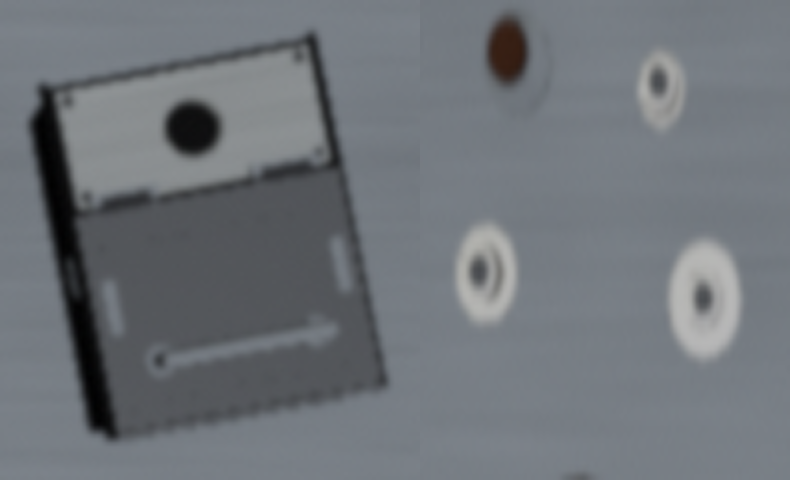

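The cartridge at (252,210), flange about 16 px, is M: about (0.502, 0.320). The small one is at (300,180) and the large one at (312,215). Bin yaw is about 0.185. First I'll move toward M and turn the tool to the bin's yaw.

{"op": "servo_tool", "data": {"targets": [[3,-3.5,0,9],[7,-8,0,19],[11,-12.5,0,29],[15,-17,0,39],[19,-21.5,0,49],[23,-26,0,60],[26.5,-30.5,0,70],[29.5,-34,0,80.4]], "claw": 0}}

```text
time: 1.1
tool_pos: [0.3428, -0.116, 0.2192]
ee_rot: [-3.142, -0.0, -0.926]
wrist_force: [0.2, -0.3, -0.0]
width: 0.0942
finger_force: 0.0
```

```bash
cat >> h.py <<'E'
from scipy.spatial.transform import Rotation as Ro
def delta(P):
    o=get_obs();R=Ro.from_euler('xyz',o['ee_rot']).as_matrix()
    print('t',round(o['time'],2),'tcp',o['tool_pos'].round(4),'rpy',o['ee_rot'].round(4),'shift cm',(R.T@(np.array(P)-o['tool_pos'])*100).round(2))
E
python3 -c "
from h import *
delta([.502,.3195,.22])"
```

```text
t 1.1 tcp [ 0.3428 -0.116   0.2192] rpy [-3.1416e+00 -1.0000e-04 -9.2630e-01] shift cm [-25.25 -38.9   -0.08]
```

{"op": "servo_tool", "data": {"targets": [[-3.5,-4.2,0,-10],[-7,-8.4,0,-20.6],[-10.5,-12.6,0,-31.2],[-14,-16.8,0,-41.8],[-17.5,-21,0,-52.4],[-21,-25.2,0,-63],[-24.5,-29.4,0,-73.6],[-27,-32.4,0,-84]]}}

```text
time: 2.1
tool_pos: [0.4372, 0.2954, 0.2186]
ee_rot: [-3.141, 0.001, 0.552]
wrist_force: [-0.3, 0.1, -0.6]
width: 0.0941
finger_force: 0.0
```

{"op": "servo_tool", "data": {"targets": [[0,0,0,-10.5],[0,0,0,-21],[0,0,0,-31.5],[0,0,0,-42],[0,0,0,-52.5],[0,0,0,-63],[0,0,0,-71],[0,0,0,-76.8]]}}

```text
time: 3.1
tool_pos: [0.4372, 0.2931, 0.2188]
ee_rot: [-3.14, 0.0, 1.889]
wrist_force: [-0.0, 0.6, -0.2]
width: 0.0938
finger_force: 0.0
```

{"op": "servo_tool", "data": {"targets": [[0,0,0,0],[0,0,0,0]]}}

```text
time: 3.35
tool_pos: [0.4374, 0.2931, 0.2191]
ee_rot: [-3.141, 0.0, 1.884]
wrist_force: [-0.6, -1.1, -0.4]
width: 0.0941
finger_force: 0.0
```

```bash
python3 -c "
from h import *
delta([.502,.3195,.22])
m=camera_model('wrist');w=snapshot('wrist');cv2.imwrite('pics/w1.png',w)
for n,P in dict(cap=[.502,.3195,.09],fl=[.502,.3195,.048]).items(): print(n,proj('wrist',np.array(P),m))
print(m['camera_matrix'])"
```

```text
t 3.35 tcp [0.4374 0.2931 0.2191] rpy [-3.1410e+00  2.0000e-04  1.8836e+00] shift cm [ 0.52  6.96 -0.09]
cap [387.3762541 189.9298024]
fl [379.40712402 181.11336618]
[[309.70691629   0.         317.9630648 ]
 [  0.         309.70691629 197.86766373]
 [  0.           0.           1.        ]]
```

View pics/w1.png

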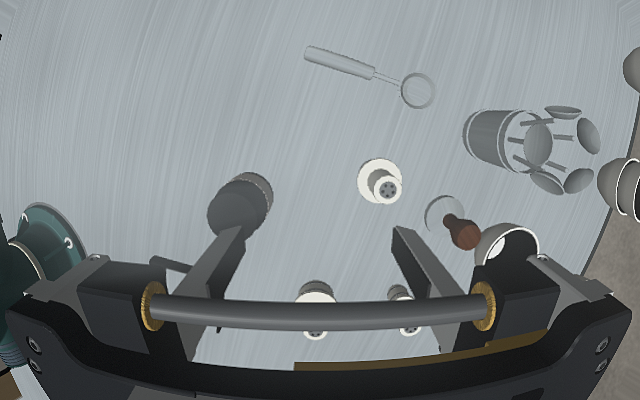

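The wrist view shows M's cap centre at about (388,189), matching the prediction to about 1 mm. I'll go over it and turn.

{"op": "servo_tool", "data": {"targets": [[0.3,3.5,0,4],[0.5,7.0,1,7.3],[0.5,7.0,5,7.3],[0.5,7.0,8,7.3],[0.5,7.0,8,7.3],[0.5,7.0,8,7.3]]}}

```text
time: 4.15
tool_pos: [0.5032, 0.3199, 0.1409]
ee_rot: [3.14, -0.001, 1.757]
wrist_force: [0.5, -0.1, -0.0]
width: 0.0944
finger_force: 0.0
```

```bash
python3 - <<'E'
from h import *
m=camera_model('wrist');w=snapshot('wrist')
p=proj('wrist',np.array([.502,.3195,.09]),m);print(p)
x,y=p.astype(int);c=w[max(0,y-70):y+70,x-90:x+90];cv2.imwrite('pics/w2.png',cv2.resize(c,None,fx=4,fy=4));print(x-90,max(0,y-70))
delta([.502,.3195,.069])
E
```

```text
[314.98329118 221.98347763]
224 151
t 4.2 tcp [0.5035 0.3201 0.1416] rpy [ 3.1382e+00 -9.0000e-04  1.7574e+00] shift cm [-0.04 -0.18  7.26]
```

View pics/w2.png

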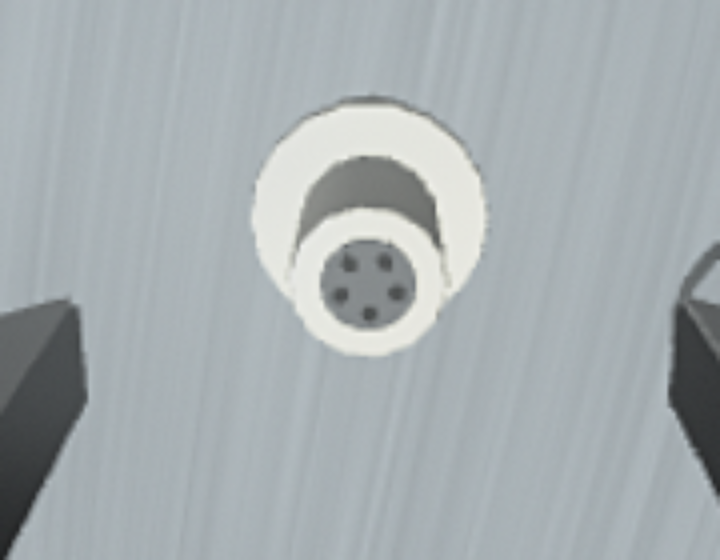

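The cap centre is at about (316,222), within 0.5 mm of the estimate. I'll descend and grip.

{"op": "servo_tool", "data": {"targets": [[0,-0.15,4,0],[0,-0.15,7.2,0],[0,-0.15,7.2,0],[0,-0.15,7.2,0]]}}

```text
time: 4.7
tool_pos: [0.5025, 0.3201, 0.0701]
ee_rot: [3.138, -0.001, 1.758]
wrist_force: [-0.5, 0.1, 0.9]
width: 0.094
finger_force: 0.0
```

{"op": "servo_tool", "data": {"targets": [[0,0,0,0],[0,0,0,0],[0,0,0,0],[0,0,0,0],[0,0,0,0],[0,0,0,0],[0,0,0,0],[0,0,0,0]], "claw": 255}}

```text
time: 5.7
tool_pos: [0.501, 0.3193, 0.0673]
ee_rot: [-3.141, 0.0, 1.758]
wrist_force: [0.8, 0.4, 0.1]
width: 0.0295
finger_force: 30.0
```

```bash
python3 -c "
from h import *
delta([.6663,-.1565,.32])"
```

```text
t 5.7 tcp [0.501  0.3193 0.0673] rpy [-3.1414e+00  2.0000e-04  1.7577e+00] shift cm [-49.82   7.4  -25.26]
```

{"op": "servo_tool", "data": {"targets": [[0,0,-3,0],[0,0,-8,0],[0,0,-13.5,0],[0,0,-19,0],[0,0,-23,0],[-3,0.5,-24,0],[-7,1,-24,0],[-12,1.8,-24,0]]}}

```text
time: 6.7
tool_pos: [0.5411, 0.2043, 0.3075]
ee_rot: [3.141, -0.0, 1.76]
wrist_force: [0.2, -0.4, -0.8]
width: 0.0298
finger_force: 30.0
```

{"op": "servo_tool", "data": {"targets": [[-5,0.8,0,0],[-10,1.5,0,0],[-15.5,2.4,0,0],[-21,3.2,0,0],[-26.5,4,0,0],[-31,4.7,0,0],[-34,5.3,0,0],[-34,5.3,0,0]]}}

```text
time: 7.7
tool_pos: [0.6565, -0.1219, 0.3057]
ee_rot: [-3.139, -0.001, 1.754]
wrist_force: [0.3, -0.5, -1.7]
width: 0.0292
finger_force: 30.0
```

```bash
python3 - <<'E'
from h import *
delta([.6663,-.1565,.32])
m=camera_model('wrist');w=snapshot('wrist');cv2.imwrite('pics/w3.png',w)
print(proj('wrist',np.array([.6663,-.1565,.17]),m))
E
```

```text
t 7.7 tcp [ 0.6565 -0.1219  0.3057] rpy [-3.1393e+00 -7.0000e-04  1.7541e+00] shift cm [-3.58  0.33 -1.43]
[320.77838865 227.123202  ]
```

View pics/w3.png

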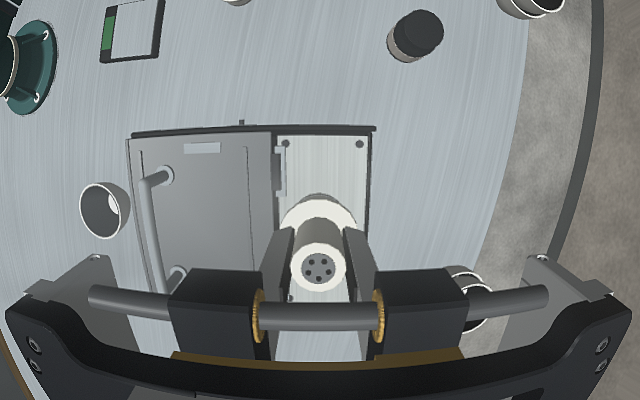

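The cartridge hides the port in this view. I'll move past the port to see it from the other side and also use the scene camera.

{"op": "servo_tool", "data": {"targets": [[-4,0,0,0],[-8,0,0,0],[-11,0.3,0,0],[-11,0.3,0,0],[-11,0.3,0,0]]}}

```text
time: 8.38
tool_pos: [0.6797, -0.2252, 0.3078]
ee_rot: [3.141, -0.001, 1.759]
wrist_force: [0.7, -0.2, -1.2]
width: 0.0296
finger_force: 30.0
```

```bash
python3 - <<'E'
from h import *
delta([.6663,-.1565,.32])
def blob(img,p,r,th,name,m):
    g=cv2.cvtColor(img,6);x,y=p.astype(int);x0,y0=x-r,max(0,y-r);c=g[y0:y+r,x0:x+r]
    n,l,s,ce=cv2.connectedComponentsWithStats((c<th).astype(np.uint8))
    for i in range(1,n):
        if s[i,4]>40:
            ct=cv2.findContours((l==i).astype(np.uint8),0,1)[0][0]
            e=cv2.fitEllipse(ct) if len(ct)>4 else None
            print(name,s[i],ce[i]+[x0,y0],ray(name,ce[i]+[x0,y0],.17,m).round(4),e and (np.array(e[0])+[x0,y0]).round(1), e and ray(name,np.array(e[0])+[x0,y0],.17,m).round(4), e and e[1])
P=np.array([.6663,-.1565,.17])
m=camera_model('wrist');w=snapshot('wrist');cv2.imwrite('pics/w4.png',w);p=proj('wrist',P,m);print(p)
blob(w,p,45,90,'wrist',m)
s=cv2.imread('pics/scene.png');m=camera_model('scene');p=proj('scene',P,m);print(p);blob(s,p,14,90,'scene',m)
E
```

```text
t 8.38 tcp [ 0.6797 -0.2252  0.3078] rpy [ 3.1414e+00 -8.0000e-04  1.7595e+00] shift cm [ 7.   -0.03 -1.22]
[316.89791079 122.87556621]
wrist [  0  12   2  71 112] [271.36607143 125.01785714] [ 0.623  -0.1664  0.17  ] [271.5 123.8] [ 0.6229 -0.1651  0.17  ] (0.0, 1.0)
wrist [  26   27   41   41 1309] [317.34530176 123.53399542] [ 0.6668 -0.1571  0.17  ] [317.3 123.5] [ 0.6668 -0.1571  0.17  ] (39.81761169433594, 40.09295654296875)
[216.22079254 199.06131741]
scene [ 8 12 14  8 81] [216.         200.59259259] [ 0.6714 -0.1538  0.17  ] [216.  200.6] [ 0.6714 -0.1538  0.17  ] (6.5500922203063965, 13.149933815002441)
```

View pics/w4.png

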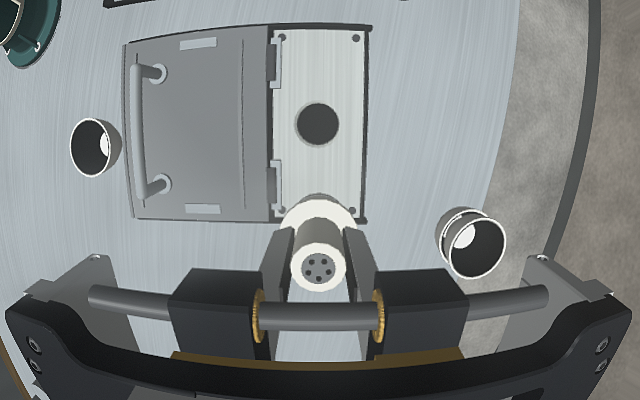

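```bash
python3 - <<'E'
from h import *
w=cv2.imread('pics/w4.png');g=cv2.cvtColor(w,6)
c=g[240:296,285:352];mm=(c<150).astype(np.uint8)
n,l,s,ce=cv2.connectedComponentsWithStats(mm)
# dark face disc in cap centre
i=l[28,33]; i=i or l[32,33]; print(s[i],ce[i]+[285,240])
m=camera_model('wrist');o=get_obs()
print('cap',ray('wrist',ce[i]+[285,240],o['tool_pos'][2]+.021,m),o['tool_pos'])
delta([.6667,-.1569,.197])
E
```

```text
[ 16  13  34  31 811] [317.89025894 268.11590629]
cap [ 0.68067505 -0.22514197  0.32915642] [ 0.67968264 -0.22498879  0.30815642]
t 8.43 tcp [ 0.6797 -0.225   0.3082] rpy [ 3.1410e+00 -3.0000e-04  1.7598e+00] shift cm [ 6.93 -0.   11.12]
```

{"op": "servo_tool", "data": {"targets": [[3,0,0,0],[6,-0.05,2,0],[6.95,-0.05,4,0],[6.95,-0.05,6,0],[6.95,-0.05,6,0],[6.95,-0.05,6,0],[6.95,-0.05,6,0]]}}

```text
time: 9.3
tool_pos: [0.6667, -0.1588, 0.2493]
ee_rot: [3.139, 0.001, 1.758]
wrist_force: [-0.1, 1.4, -0.8]
width: 0.0296
finger_force: 30.0
```

```bash
python3 - <<'E'
from h import *
delta([.6667,-.1569,.197])
E
```

```text
t 9.3 tcp [ 0.6667 -0.1588  0.2493] rpy [3.1392e+00 1.3000e-03 1.7578e+00] shift cm [0.19 0.02 5.23]
```

{"op": "servo_tool", "data": {"targets": [[0.12,0,1,0],[0.12,0,1.6,0],[0.12,0,2.1,0],[0.12,0,2.4,0]]}}

```text
time: 9.8
tool_pos: [0.6659, -0.1576, 0.2227]
ee_rot: [-3.141, -0.0, 1.758]
wrist_force: [-0.7, -0.5, -1.8]
width: 0.0298
finger_force: 30.0
```

```bash
python3 - <<'E'
from h import *
delta([.6667,-.1569,.197]);print(get_obs()['wrist_force'])
E
```

```text
t 9.8 tcp [ 0.6659 -0.1576  0.2227] rpy [-3.1407e+00 -4.0000e-04  1.7576e+00] shift cm [0.05 0.1  2.57]
[-0.69856226 -0.50595876 -1.78345485]
```

The foot is about 16 mm inside the port with almost no force. Pushing on.

{"op": "servo_tool", "data": {"targets": [[0.04,0.03,0.6,0],[0.04,0.03,1.2,0],[0.04,0.03,1.8,0],[0.04,0.03,2.2,0],[0.04,0.03,2.5,0],[0.04,0.03,2.6,0],[0.04,0.03,2.6,0]]}}

```text
time: 10.68
tool_pos: [0.6663, -0.1572, 0.1976]
ee_rot: [3.141, 0.0, 1.758]
wrist_force: [-0.3, -0.2, -1.8]
width: 0.0296
finger_force: 30.0
```

{"op": "servo_tool", "data": {"targets": [[0,0,0.1,0],[0,0,0.2,0],[0,0,0.2,0]]}}

```text
time: 11.05
tool_pos: [0.6663, -0.1572, 0.1955]
ee_rot: [3.142, 0.0, 1.758]
wrist_force: [0.2, 0.0, -1.1]
width: 0.0296
finger_force: 30.0
```

{"op": "servo_tool", "data": {"targets": [[0,0,0.1,0],[0,0,0.2,0],[0,0,0.2,0]]}}

```text
time: 11.42
tool_pos: [0.6663, -0.1572, 0.1954]
ee_rot: [3.14, 0.001, 1.758]
wrist_force: [-2.0, 0.6, 5.0]
width: 0.0297
finger_force: 30.0
```

Contact at 5 N upward, so it is home. I'll open partly and lift off.

{"op": "servo_tool", "data": {"targets": [[0,0,-0.2,0],[0,0,-0.2,0],[0,0,-0.2,0],[0,0,-0.2,0],[0,0,-0.2,0]], "claw": 120}}

```text
time: 12.05
tool_pos: [0.6663, -0.1572, 0.1952]
ee_rot: [-3.141, -0.0, 1.758]
wrist_force: [0.5, -0.3, 0.5]
width: 0.0497
finger_force: 0.0
```

{"op": "servo_tool", "data": {"targets": [[0,0,-2,0],[0,0,-6,0],[0,0,-10,0],[-4,-2,-11,0],[-8,-4,-11,0],[-8,-4,-11,0],[-8,-4,-11,0]]}}

```text
time: 12.92
tool_pos: [0.6419, -0.2429, 0.3052]
ee_rot: [-3.142, -0.001, 1.758]
wrist_force: [0.2, 0.1, 0.1]
width: 0.0497
finger_force: 0.0
```

```bash
python3 - <<'E'
from h import *
delta([.504,-.1869,.30])
m=camera_model('wrist');w=snapshot('wrist');cv2.imwrite('pics/w5.png',w)
for P in ([.6667,-.1569,.218],[.6667,-.1569,.176],[.504,-.1869,.221]):print(proj('wrist',np.array(P),m))
E
```

```text
t 12.93 tcp [ 0.6419 -0.2429  0.3052] rpy [-3.1415e+00 -8.0000e-04  1.7576e+00] shift cm [  8.06 -12.51   0.53]
[366.84729648 112.6062895 ]
[360.00489504 113.10304174]
[171.16813937 117.40321517]
```

View pics/w5.png

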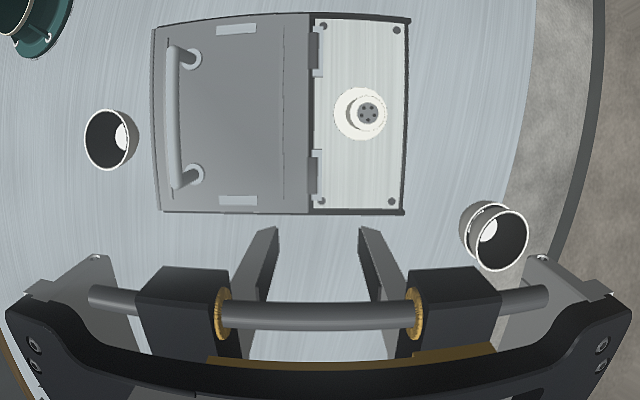

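The cartridge sits home, cap at (368,112) as predicted. The handle bar is centred at about (172,118), also as predicted. Moving over the handle.

{"op": "servo_tool", "data": {"targets": [[3,-5,0,0],[6,-10,0,0],[8,-12.5,1,0],[8,-12.5,4.5,0],[8,-12.5,7,0],[8,-12.5,8.9,0],[8,-12.5,8.9,0],[8,-12.5,8.9,0]]}}

```text
time: 13.98
tool_pos: [0.5048, -0.1878, 0.2176]
ee_rot: [3.14, 0.001, 1.758]
wrist_force: [0.1, 0.0, -0.5]
width: 0.0496
finger_force: 0.0
```

```bash
python3 - <<'E'
from h import *
delta([.504,-.1869,.216]);print(get_obs()['wrist_force'])
m=camera_model('wrist');w=snapshot('wrist');cv2.imwrite('pics/w6.png',w)
E
```

```text
t 13.97 tcp [ 0.5048 -0.1878  0.2176] rpy [3.1402e+00 1.1000e-03 1.7582e+00] shift cm [ 0.1  -0.06  0.16]
[ 0.06211933  0.03288576 -0.51686991]
```

View pics/w6.png

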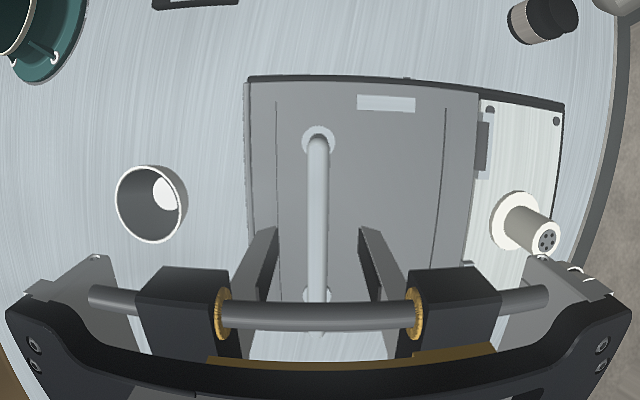

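The bar is centred between the fingers and parallel to the pads. I'll close on it and compute the arc.

{"op": "servo_tool", "data": {"targets": [[0,0,0.1,0],[0,0,0.1,0],[0,0,0.1,0],[0,0,0.1,0],[0,0,0.1,0],[0,0,0.1,0]], "claw": 255}}

```text
time: 14.78
tool_pos: [0.5042, -0.1879, 0.2156]
ee_rot: [3.141, 0.0, 1.758]
wrist_force: [-0.2, 0.2, 0.3]
width: 0.0112
finger_force: 30.0
```

```bash
python3 - <<'E'
from h import *
delta([.504,-.1869,.216])
t=np.array([0,.03,.09,.16,.23,.30,.37,.44,.51,.58,.65,.72,.79,.86,.93,1,1.07,1.14,1.2,1.26,1.31,1.35,1.38,1.4]);p=t+np.arctan2(47.5,120)
y=12-12.906*np.cos(p);z=-(12.906*np.sin(p)-4.75)
for k in (0,8,16):
    i=np.arange(k+1,min(k+9,len(t)));print([[0,round(a,2),round(b,2),0] for a,b in zip(y[i]-y[k],z[i]-z[k])])
E
```

```text
t 14.78 tcp [ 0.5042 -0.1879  0.2156] rpy [3.1414e+00 2.0000e-04 1.7576e+00] shift cm [ 0.1  -0.   -0.04]
[[0, np.float64(0.15), np.float64(-0.36), 0], [0, np.float64(0.48), np.float64(-1.06), 0], [0, np.float64(0.91), np.float64(-1.85), 0], [0, np.float64(1.4), np.float64(-2.61), 0], [0, np.float64(1.94), np.float64(-3.33), 0], [0, np.float64(2.53), np.float64(-4.02), 0], [0, np.float64(3.17), np.float64(-4.66), 0], [0, np.float64(3.85), np.float64(-5.25), 0]]
[[0, np.float64(0.72), np.float64(-0.55), 0], [0, np.float64(1.48), np.float64(-1.04), 0], [0, np.float64(2.26), np.float64(-1.48), 0], [0, np.float64(3.08), np.float64(-1.86), 0], [0, np.float64(3.92), np.float64(-2.19), 0], [0, np.float64(4.79), np.float64(-2.46), 0], [0, np.float64(5.67), np.float64(-2.66), 0], [0, np.float64(6.56), np.float64(-2.8), 0]]
[[0, np.float64(0.9), np.float64(-0.08), 0], [0, np.float64(1.67), np.float64(-0.1), 0], [0, np.float64(2.45), np.float64(-0.07), 0], [0, np.float64(3.09), np.float64(-0.01), 0], [0, np.float64(3.6), np.float64(0.06), 0], [0, np.float64(3.98), np.float64(0.12), 0], [0, np.float64(4.24), np.float64(0.17), 0]]
```

{"op": "servo_tool", "data": {"targets": [[0,0.15,-0.36,0],[0,0.48,-1.06,0],[0,0.91,-1.85,0],[0,1.4,-2.61,0],[0,1.94,-3.33,0],[0,2.53,-4.02,0],[0,3.17,-4.66,0],[0,3.85,-5.25,0]]}}

```text
time: 15.78
tool_pos: [0.5413, -0.1812, 0.27]
ee_rot: [-3.14, 0.002, 1.757]
wrist_force: [-5.4, -3.1, 1.6]
width: 0.011
finger_force: 30.0
```

```bash
python3 - <<'E'
from h import *
delta([.504+.0385*.983,-.1879+.0385*.184,.2156+.0525]);o=get_obs();print(o['wrist_force'],o['width'],o['finger_force'])
E
```

```text
t 15.78 tcp [ 0.5413 -0.1812  0.27  ] rpy [-3.1401e+00  1.6000e-03  1.7567e+00] shift cm [0.03 0.06 0.19]
[-5.43728458 -3.11111341  1.59198712] 0.011042228044964067 30.005338490009308
```

{"op": "servo_tool", "data": {"targets": [[0,0.72,-0.55,0],[0,1.48,-1.04,0],[0,2.26,-1.48,0],[0,3.08,-1.86,0],[0,3.92,-2.19,0],[0,4.79,-2.46,0],[0,5.67,-2.66,0],[0,6.56,-2.8,0]]}}

```text
time: 16.77
tool_pos: [0.6072, -0.1693, 0.2998]
ee_rot: [3.137, 0.004, 1.757]
wrist_force: [-3.1, -3.5, 6.1]
width: 0.0113
finger_force: 30.0
```

{"op": "servo_tool", "data": {"targets": [[0,0.9,-0.08,0],[0,1.67,-0.1,0],[0,2.45,-0.07,0],[0,3.09,-0.01,0],[0,3.6,0.06,0],[0,3.98,0.12,0],[0,4.24,0.17,0],[0,4.24,0.17,0]]}}

```text
time: 17.77
tool_pos: [0.6496, -0.1617, 0.2958]
ee_rot: [3.138, 0.003, 1.757]
wrist_force: [-0.3, -5.4, 3.2]
width: 0.0111
finger_force: 30.0
```

```bash
python3 - <<'E'
from h import *
H=np.array([.6667-.045*.983,-.1569-.045*.184])
delta([H[0]+.0264*.983,H[1]+.0264*.184,.2948]);o=get_obs();print(o['wrist_force'],o['width'],o['finger_force'])
d=(o['tool_pos'][:2]-H)@[.983,.184];z=o['tool_pos'][2]+.005-.1735
print('theta',np.pi-np.arctan2(z,d)-np.arctan2(47.5,120),np.hypot(d,z))
cv2.imwrite('pics/s2.png',cv2.resize(snapshot('scene')[100:270,150:330],None,fx=3.4,fy=3.4))
E
```

```text
t 17.77 tcp [ 0.6496 -0.1617  0.2958] rpy [3.1375 0.0035 1.7567] shift cm [ 0.16 -0.09  0.1 ]
[-0.26860733 -5.39834912  3.22339429] 0.011127906985328891 30.01112312078476
theta 1.40518722892141 0.13018394698808344
```

View pics/s2.png

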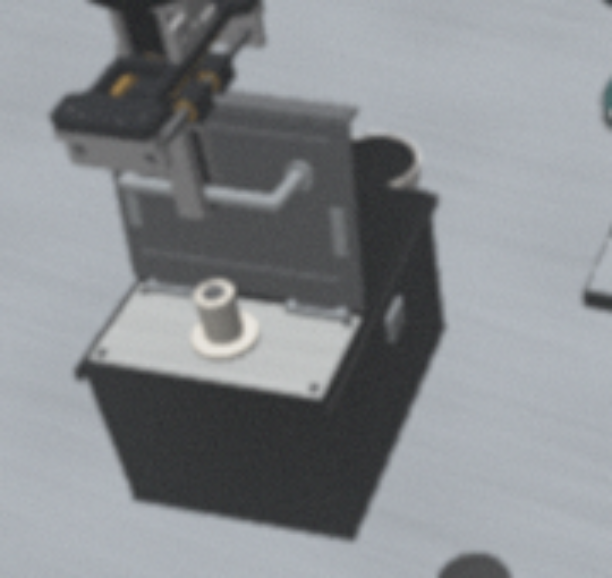

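The lid is held near 1.40 rad and the cartridge is flush on the deck. I'll hold for over a second, then hand in.

{"op": "servo_tool", "data": {"targets": [[0,0,0,0],[0,0,0,0],[0,0,0,0],[0,0,0,0],[0,0,0,0],[0,0,0,0],[0,0,0,0],[0,0,0,0]]}}

```text
time: 18.82
tool_pos: [0.6494, -0.1617, 0.2958]
ee_rot: [3.138, 0.003, 1.757]
wrist_force: [-0.4, -4.5, 1.8]
width: 0.011
finger_force: 30.0
```

{"op": "servo_tool", "data": {"targets": [[0,0,0,0],[0,0,0,0],[0,0,0,0],[0,0,0,0]]}}

```text
time: 19.32
tool_pos: [0.6494, -0.1617, 0.2958]
ee_rot: [3.138, 0.003, 1.757]
wrist_force: [-0.3, -5.1, 3.1]
width: 0.0111
finger_force: 30.0
```

```bash
python3 -c "
from bench import *
o=get_obs();print(o['tool_pos'],o['finger_force'],o['width']);print(close_job())"
```

```text
[ 0.64944046 -0.16168182  0.29581634] 30.01075029373169 0.011076853948433845
the job is handed in; nothing more can be done
None
```

The job is handed in, with no verdict returned: the middle cartridge is home in the port and released, and the lid is gripped and held still at about 1.405 rad, estimated from the tool pose (balance 1.40), at 19.3 s of the 67 s limit.

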